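# Label the weighed mushroom tray

### The arm

A 6-joint arm with a two-finger parallel gripper is mounted at the origin on the work surface. World frame = base frame: x ahead of the robot, y to its left, z up, the work surface at z = 0. Lengths are in mm, angles in rad, forces in N, time in s.
With the tool pointing down it reaches from about 350 to 775 mm from the base axis. Payload 7.3 kg.
Tool frame: the origin (TCP) lies between the finger pads; the fingertips stand 22 mm ahead of it and the grasp point (between the pads) lies 3 mm ahead of it (nose_length is the distance from the TCP to the fingertips, in mm); z points along the fingers, y is the direction in which the jaws open and shut (so a half turn about z gives the same grasp; the last joint's range is limited). The gripper opens to 92 mm and grips with 3 to 60 N. Pads are 19 mm wide; open, the fingers measure 130 mm over their backs; the gripper's body (75 mm by 190 mm) begins 47 mm behind the grasp point.
Start: joints at [0.97, 0.342, 1.524, -0, 1.275, -0.146], TCP at [230.611, 471.658, 248.741] pointing down, gripper open.
Joint ranges: [-2.53, 2.53], [-0.77, 2.02], [0.04, 2.7], [-1, 4.14], [0.28, 2.66], [-3.11, 3.11]. Speed limits (rad/s): [2.57, 2.57, 3.14, 3.14, 3.14, 3.14].

### API

Orientations are given as [roll, pitch, yaw] about the fixed x, y, z axes, in that order (R = Rz(yaw) Ry(pitch) Rx(roll)).
In Python, from plant import get_obs, capture, close_job, nose_length gives the robot as it stands.
- The arm moves only by the tool step_arm, never from a script. Its argument "increments" is text: rows parted by semicolons, each of 7 numbers parted by spaces: the turn, a rotation vector about the tool's x, y, z in rad, then the shift along the tool's x, y, z in mm, then the opening, from -1 (shut) to 1 (fully open). A call has 1 to 20 rows; each row is the pose to reach, as a shift and turn from the pose commanded when the call began, along the tool's axes at that moment; what a row does not reach only later rows make up. A row lasts 1/8 s, in which the tool goes at most 62.5 mm and 10.7 degrees, less where a joint would pass 70% of its speed; a pose out of reach is approached as far as the arm can. A call with a gripper value outside its range is refused whole. The fingers move at their own pace and stop on an object; the grip force is fixed at half the most. Time passes only in rows, so rows that repeat a pose let the fingers close. It gives the time, the measured TCP pose, the force and the opening at its end, in the units of the state.
- get_obs(): the state, without advancing time (a new reading comes with each control period).
- capture(name): name is "scene" or "top" or "wrist"; returns a dict with "frame" (480x640x3 uint8, red, green, blue), "K" (3x3 intrinsics, pixels), "distortion" ([k1, k2, p1, p2, k3] as OpenCV has them; the pictures are not rectified), "extrinsics" (4x4, takes a point from world to camera coordinates); the wrist camera has in their place "tool_from_camera" (4x4, takes a point from camera to tool coordinates, whose origin is the TCP and whose axes are the flange's). Camera axes: x right, y down, z forward; pixel columns grow to the right and rows downward; lengths in mm; the calibration is good to about 2 mm. A picture is of the moment at which its call begins: read the wrist's pose just before it. There is no depth.
- close_job(): hands the job in, once; it reports no verdict.
The state is a dict: "time": time; "joint_positions": joint angles; "dq": joint speeds; "tau": joint torques, N m; "tool_pos": TCP position; "tcp_rot": TCP orientation; "contact_force": force on the tool from outside, world axes, zero at the start; "moment": the same for the moment, N m; "grip_width": finger opening in mm.
Only numpy, scipy, OpenCV 4.12 (cv2) and the standard library are available. Lean on these libraries where they do the work, as an engineer would, in place of code of your own. Each camera call takes 0.05 s, during which the arm holds its last target.

### The job

The label printer's cover was left up after a new roll was put in, and the tray of mushrooms on the scale still needs its weight label. With your fingertips push the cover down until it clicks fully shut, then press the printer's oval feed key right down to bring the labels into line, and then press the scale's wide print key right down; let each key come back up. Press no other key, keep off the weighing plate and its tray, pick nothing up and leave everything else where it lies.

Things in the scene. Friction and masses are not known exactly. Their poses are not given: they have to be found in the camera images.
- printer: Desktop label printer, light grey with a dark hinged cover, 240 mm deep (x) by 180 wide (y) by 138 high with the cover shut, fixed to the table. Origin: centre of its underside; its x points to its back (away from the robot at yaw 0), y to its left as the worker sees it, z up. A level deck 70 mm deep at its front, 100 mm above the table, carries two keys; behind it is the cover.
- cover (a joint): Angle of the printer's cover, rad: 0 shut and latched, larger more open (starts 0.35 to 0.7). Hinged along its rear edge; its front edge stands up. A stiff hinge holds it where left: 1 to 4 N at the front edge swings it down; from about 0.06 rad it rides over a snap latch that takes up to about 12 N there, then clicks to 0 and stays. Resting on the latch (about 0.06 rad) it is not shut.
- cover_hinge (a point): A point on the cover's hinge line, mid-width: 112 mm behind the printer's centre, 102 mm above the table. The hinge line runs along the printer's y.
- cover_push (a point): Where to push: on the cover's flat top, mid-width, 22 mm behind its front edge; moves with the cover and is 140 mm ahead of and 36 mm above the hinge line in the cover's frame, so with the cover shut it is 138 mm above the table. z is the outward normal of the cover's top.
- feed_key_top (a point): Centre of the top of the feed key: the oval one, 20 mm (x) by 34 mm (y), on the right of the printer's deck as the worker sees it (printer y -55 mm). Its top stands 7 mm proud of the deck, 107 mm above the table; pressed straight down. Its centre is 40 mm in front of the shut cover's front face, which rises 38 mm above the deck.
- feed_key (a joint): Travel of the feed key, m: 0 up, 0.004 right down. Sprung: begins to move at 1.5 N, right down at 4.5 N. Counts as pressed beyond 0.0028.
- pause_key_top (a point): Centre of the top of the pause key: round, 18 mm across, at the left of the printer's deck (printer y +55 mm). Not to be pressed.
- pause_key (a joint): Travel of the pause key, m, 0 up, 0.004 down.
- scale: Portion scale, light grey, 300 mm deep (x) by 260 wide (y), fixed to the table. Origin: centre of its underside, axes as the printer's. Its front is a dark console that slopes up away from the worker by 12 degrees (0.21 rad), with a display and a row of four keys in front of the display; behind it the weighing plate.
- print_key_top (a point): Centre of the top of the scale's print key: the wide one, 22 mm by 46 mm (y), at the right end of the key row as the worker sees it (scale y -80 mm). Its top stands 7 mm proud of the sloping console, about 70 mm above the table. The point's z is its outward normal; it moves along that, 12 degrees off vertical.
- print_key (a joint): Travel of the print key, m: 0 up, 0.004 right down. Sprung: begins to move at 1.5 N, right down at 4.5 N. Counts as pressed beyond 0.0028.
- tare_key_top (a point): Centre of the top of the square tare key, 22 mm, next to the print key, 70 mm to its left. Not to be pressed.
- tare_key (a joint): Travel of the tare key, m, 0 up, 0.004 down.
- zero_key (a joint): Travel of the square zero key, 22 mm, left of the tare key; m, 0 up, 0.004 down. Not to be pressed.
- power_key (a joint): Travel of the round power key, 18 mm, at the left end of the row; m, 0 up, 0.004 down. Not to be pressed.
- pan: Stainless weighing plate of the scale, 190 mm (x) by 250 mm (y), top 88 mm above the table; its front edge is 80 mm behind the key row. Origin 8 mm under the centre of its top. Not to be touched.
- full_tray: White tray 130 mm (x) by 190 mm (y) heaped with oyster mushrooms to about 75 mm, loose on the weighing plate, 0.52 kg. Origin: centre of its underside; front edge about 115 mm behind the key row. Not to be touched.
- knife: Paring knife with a yellow handle, 190 mm long (x), 23 wide, 17 high, lying beside the scale, loose. Origin near its middle, on the table. Leave it.
- marker: Marker pen, 132 mm long (x), 16 mm thick, lying on the other side of the scale, loose. Leave it.
- spare_roll: Spare roll of labels, 76 mm across, 56 mm high, standing flat in front of the printer, loose. Leave it.
- mushrooms: Loose cluster of oyster mushrooms, about 100 mm across, 60 mm high, on the table in front of the scale. Leave it.
- empty_trays: Nested empty white trays, 130 by 190 mm, 60 mm high, on the table to the robot's left, loose. Leave them.
- sprayer: Spray bottle, 68 mm across, 200 mm high, to the robot's right, loose. Leave it.

How it is judged:
By the outcome, as a careful person would: the job done as asked, in the order asked, and still so for the second after the job is handed in, with the robot touching nothing.
It also fails if it takes over 64 s, if anything falls off the work surface, if the arm or the gripper's body presses on something with over 40 N, if the wrist force passes 120 N, or if a joint passes its speed limit or range.

## Working session

There is one attempt and no reset: what is moved stays moved. The work goes in short steps, Python scripts to look and compute and a tool call to move; the robot and the scene stay as the last step left them, time stands still between calls to the robot, and variables do not carry over. Pictures are saved under pics/ and viewed, and the job is handed in when it is done.

Besides the shell and the picture viewer there is one more tool, called after "Emit:" as name(argument=value, ...), one argument or row to a line, values as JSON. step_arm: Moves the arm, as the interface text tells. Its arguments: {"type":"object","properties":{"increments":{"type":"string"}},"required":["increments"]}

```bash
mkdir -p pics; ls
python3 - <<'E'
from plant import *
import cv2,numpy as np,pickle
print(get_obs()); print(nose_length)
for n in ("scene","top"):
    c=capture(n); pickle.dump(c,open(f"{n}.pkl","wb")); cv2.imwrite(f"pics/{n}0.png",c["frame"][:,:,::-1])
    print(n,c["K"],c["distortion"],c["extrinsics"])
E
```

```text
pics
{'time': 0.0, 'joint_positions': array([ 9.69993610e-01,  3.42727354e-01,  1.52501577e+00, -3.94316478e-05,
        1.27542634e+00, -1.46015155e-01]), 'dq': array([ 6.70131774e-05, -1.41403761e-03, -2.19451706e-04,  9.80984556e-04,
        4.35569898e-04, -8.37552462e-04]), 'tau': array([ 6.06694430e-04, -4.31249535e+01, -2.44219047e+01,  7.17634242e-02,
        5.61216718e-02, -1.86886796e-04]), 'tool_pos': array([230.39598771, 471.31804969, 248.04298239]), 'tcp_rot': array([-3.14002714e+00, -1.92116137e-04,  2.68681645e+00]), 'contact_force': array([0.1991528 , 0.05805757, 0.11530731]), 'moment': array([0.01379312, 0.01160324, 0.01060364]), 'grip_width': 92.12413683205065}
22.0
scene [[434.00389103   0.         312.42661234]
 [  0.         434.00389103 237.15213283]
 [  0.           0.           1.        ]] [-0.00586149  0.          0.          0.          0.        ] [[-6.50240646e-02  9.97798506e-01  1.30388529e-02  8.11513135e+01]
 [ 7.47828548e-01  5.73771668e-02 -6.61407834e-01 -3.37163197e+02]
 [-6.60699881e-01 -3.32565992e-02 -7.49913105e-01  1.58010390e+03]
 [ 0.00000000e+00  0.00000000e+00  0.00000000e+00  1.00000000e+00]]
top [[473.54702144   0.         318.98783401]
 [  0.         473.54702144 241.12284186]
 [  0.           0.           1.        ]] [-0.06120973  0.          0.          0.          0.        ] [[ 2.39032242e-02 -9.99713847e-01  9.27256768e-04 -4.87565151e+01]
 [-9.97639877e-01 -2.39133352e-02 -6.43648124e-02  5.32725837e+02]
 [ 6.43685681e-02  6.13458216e-04 -9.97926005e-01  1.50310006e+03]
 [ 0.00000000e+00  0.00000000e+00  0.00000000e+00  1.00000000e+00]]
```

View pics/scene0.png

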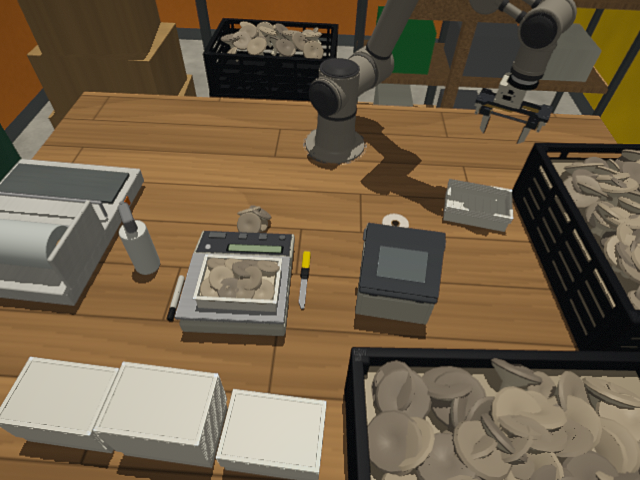

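View pics/top0.png

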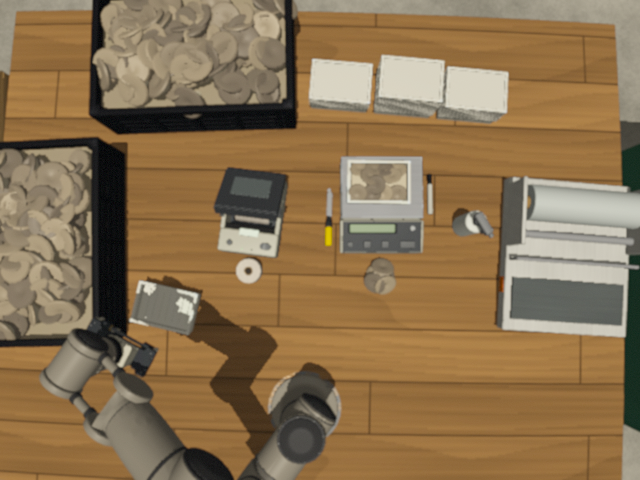

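The printer is at about (252,212) and the scale at about (382,205) in the top view. I'll enlarge both.

Run:
```python
import cv2
a=cv2.imread("pics/top0.png")
cv2.imwrite("pics/p1.png",cv2.resize(a[160:290,205:305],None,fx=5,fy=5,interpolation=cv2.INTER_CUBIC)[:600])
cv2.imwrite("pics/s1.png",cv2.resize(a[145:265,325:440],None,fx=5,fy=5,interpolation=cv2.INTER_CUBIC))
```

```text
(no output)
```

View pics/p1.png

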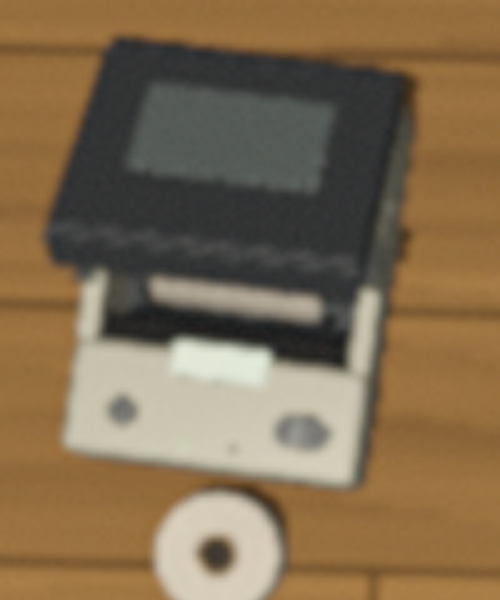

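View pics/s1.png

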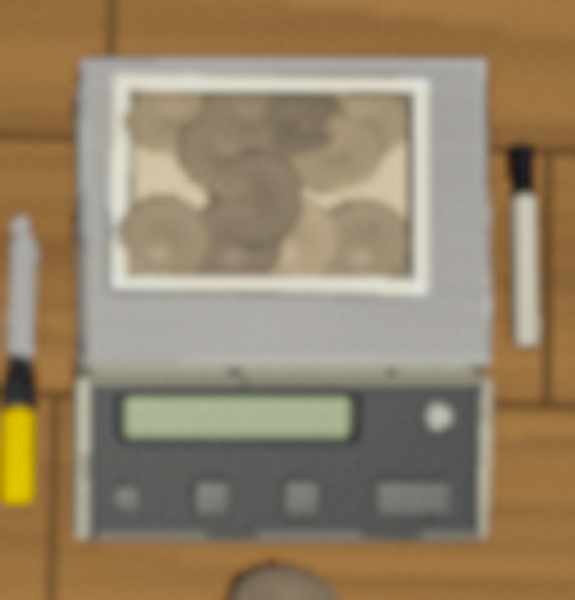

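```bash
cat > h.py <<'E'
import numpy as np,cv2,pickle
def load(n): return pickle.load(open(n+".pkl","rb"))
def topix(c,P):
    P=np.atleast_2d(P).astype(float);E=c["extrinsics"]
    return cv2.projectPoints(P,cv2.Rodrigues(E[:3,:3])[0],E[:3,3],c["K"],np.array(c["distortion"]))[0][:,0]
def ray(c,uv,z):
    E=c["extrinsics"];R=E[:3,:3];o=-R.T@E[:3,3]
    p=cv2.undistortPoints(np.array([[uv]],float),c["K"],np.array(c["distortion"]))[0,0]
    d=R.T@np.array([*p,1]);return o+d*(z-o[2])/d[2]
E
python3 - <<'E'
from h import *
t=load("top")
cr=lambda u,v,x0,y0:((u+.5)/5-.5+x0,(v+.5)/5-.5+y0)
f=ray(t,cr(302,432,205,160),107);p=ray(t,cr(122,410,205,160),107)
print("feed",f,"pause",p,np.linalg.norm(f-p))
d=(p-f)[:2];yawp=np.arctan2(-d[0],d[1]);print("yaw",yawp)
c,s=np.cos(yawp),np.sin(yawp);R=np.array([[c,-s],[s,c]])
for u,v in((65,450),(360,487),(80,340),(362,372)): print("deck corner",R.T@(ray(t,cr(u,v,205,160),100)-(f+p)/2)[:2])
ks=[ray(t,cr(u,v,325,145),70) for u,v in((413,499),(302,499),(212,499),(126,497))]
for k in ks: print(k)
# origin guess: front deck from -120 to -50; feed key x: 40 in front of cover front
mid=((f+p)/2)[:2]
kx=-112+0  # placeholder
kx=112-162-40
print("key local x",kx)
o=mid-R@np.array([kx,0]);print("printer origin",o)
sc=load("scene")
for th in(.3,.4,.5,.6,.7):
    pts=[]
    for (a,h,y) in((162,36,90),(162,36,-90),(0,36,90),(0,36,-90),(140,36,0)):
        X=112-(a*np.cos(th)-h*np.sin(th));Z=102+a*np.sin(th)+h*np.cos(th)
        pts.append([*(o+R@[X,y]),Z])
    q=topix(t,pts);print(th,"top crop",((q-[205,160]+.5)*5-.5).round().tolist(),"scene",topix(sc,pts).round(1).tolist(), np.round(pts[-1]))
E
python3 - <<'E'
import cv2
a=cv2.imread("pics/scene0.png")
cv2.imwrite("pics/p2.png",cv2.resize(a[205:325,345:460],None,fx=5,fy=5,interpolation=cv2.INTER_CUBIC))
E
```

```text
feed [509.28158215 126.62057083 107.        ] pause [519.97425114 236.17397583 107.        ] 110.07398291927004
yaw -0.09729417526572083
deck corner [-28.08367639  87.72860853]
deck corner [-28.56363791 -93.4086525 ]
deck corner [39.55367567 87.6478461 ]
deck corner [ 40.92568204 -85.77216433]
[ 526.70373065 -310.03979861   70.        ]
[ 525.05743576 -240.9389014    70.        ]
[ 523.723656   -185.04090932   70.        ]
[ 523.6905041  -131.68106893   70.        ]
key local x -90
printer origin [604.20227552 172.65460605]
0.3 top crop [[50.0, 294.0], [360.0, 332.0], [103.0, 49.0], [400.0, 84.0], [211.0, 278.0]] scene [[440.8, 233.3], [366.5, 223.8], [438.0, 297.4], [358.9, 286.2], [402.7, 236.7]] [593. 174. 178.]
0.4 top crop [[47.0, 276.0], [360.0, 314.0], [104.0, 44.0], [401.0, 79.0], [210.0, 262.0]] scene [[442.3, 232.1], [366.8, 222.5], [437.9, 298.9], [358.7, 287.7], [403.4, 235.9]] [601. 173. 190.]
0.5 top crop [[44.0, 255.0], [360.0, 294.0], [105.0, 39.0], [402.0, 74.0], [209.0, 243.0]] scene [[443.8, 231.6], [367.1, 221.9], [437.8, 300.5], [358.5, 289.3], [404.1, 235.7]] [611. 172. 201.]
0.6 top crop [[42.0, 232.0], [361.0, 271.0], [107.0, 35.0], [403.0, 70.0], [209.0, 223.0]] scene [[445.2, 231.8], [367.2, 221.9], [437.7, 302.1], [358.3, 290.8], [404.8, 236.1]] [621. 171. 211.]
0.7 top crop [[41.0, 207.0], [362.0, 246.0], [108.0, 31.0], [404.0, 66.0], [209.0, 200.0]] scene [[446.6, 232.7], [367.3, 222.6], [437.5, 303.7], [358.1, 292.4], [405.4, 237.2]] [632. 170. 220.]
```

View pics/p2.png

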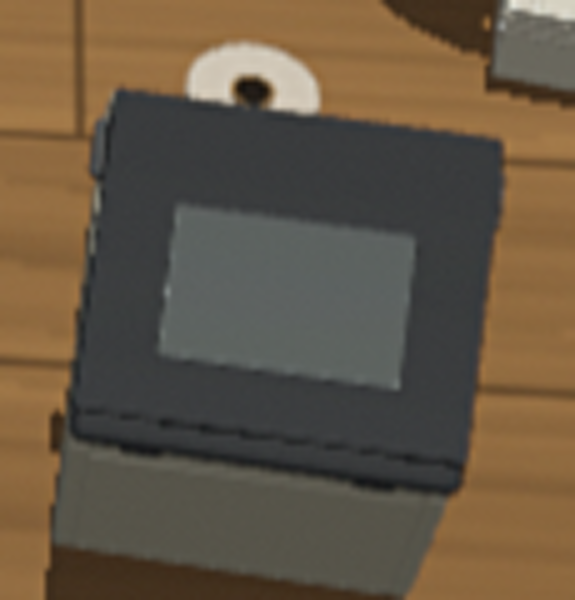

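```bash
cat >> h.py <<'E'
from scipy.spatial.transform import Rotation as Ro
def delta(tip,yaw,tilt=0.0):
    """tip: fingertip world target; tilt: body leaning toward -x of yawed frame"""
    from plant import get_obs
    o=get_obs();R=Ro.from_euler("xyz",o["tcp_rot"])
    T=Ro.from_euler("z",yaw)*Ro.from_euler("y",-tilt)*Ro.from_euler("z",np.pi)*Ro.from_euler("x",np.pi)
    tcp=np.array(tip)-T.apply([0,0,22.])
    print("rotvec",(R.inv()*T).as_rotvec().round(4),"shift",R.inv().apply(tcp-o["tool_pos"]).round(1),"tcp",tcp.round(1),"t",o["time"],"F",o["contact_force"].round(1),"toolz",T.apply([0,0,1]).round(3))
E
python3 - <<'E'
from h import *
sc=load("scene");t=load("top")
for P in([526.7,-310,70],[525,-240.9,70]): print(topix(sc,P))
print(ray(t,(472,222),150))
a=sc["frame"][:,:,::-1][225:275,190:305]
cv2.imwrite("pics/s2.png",cv2.resize(a,None,fx=6,fy=6,interpolation=cv2.INTER_CUBIC))
delta([613,172,260],-.097)
E
```

```text
[[217.07587973 234.46578615]]
[[242.17803088 235.44598829]]
[ 592.67237907 -487.10961745  150.        ]
rotvec [-0.0013 -0.0004 -0.3578] shift [-475.2 -100.9  -33.8] tcp [613. 172. 282.] t 0.1 F [-0.3  0.1 -0.4] toolz [ 0.  0. -1.]
```

View pics/s2.png

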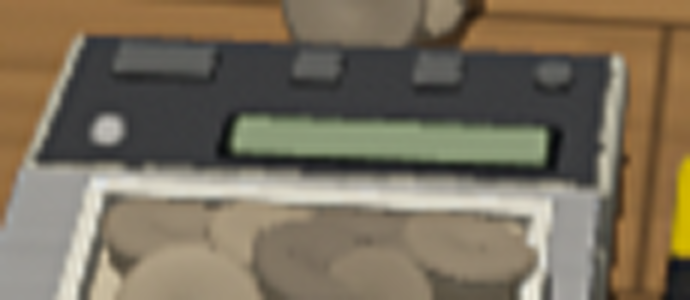

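The projections from the two cameras agree. Next I'll move above the cover with the gripper closed.

Emit:
step_arm(
  increments="0 0 -0.03 -20 -5 -20 -1; 0 0 -0.06 -60 -13 -34 -1; 0 0 -0.1 -105 -22 -34 -1; 0 0 -0.14 -150 -32 -34 -1; 0 0 -0.18 -195 -41 -34 -1; 0 0 -0.22 -240 -51 -34 -1; 0 0 -0.25 -285 -60 -34 -1; 0 0 -0.28 -330 -70 -34 -1; 0 0 -0.31 -375 -80 -34 -1; 0 0 -0.34 -420 -89 -34 -1; 0 0 -0.358 -455 -97 -34 -1; 0 0 -0.358 -475 -101 -34 -1; 0 0 -0.358 -475 -101 -34 -1; 0 0 -0.358 -475 -101 -34 -1",
)

```text
time: 1.85
tool_pos: [612.3, 172.8, 282.4]
tcp_rot: [3.141, -0.001, 3.045]
contact_force: [0.5, 0.7, -0.5]
grip_width: 0.4
```

Run:
```python
from h import *
from plant import *
o=get_obs();print(o["tool_pos"],o["tcp_rot"],o["grip_width"],o["contact_force"])
c=capture("wrist");cv2.imwrite("pics/w1.png",c["frame"][:,:,::-1]);c["obs"]=o;pickle.dump(c,open("w1.pkl","wb"));print(c["tool_from_camera"])
c=capture("scene");cv2.imwrite("pics/sc1.png",c["frame"][:,:,::-1])
delta([613,172,260],-.097)
```

```text
[612.25343981 172.81953104 282.42399537] [ 3.14144927e+00 -1.05843864e-03  3.04514212e+00] 0.4398118862636969 [ 0.53325286  0.65489192 -0.45449163]
[[ 6.27473109e-04 -9.52661909e-01 -3.04031073e-01  8.18482664e+01]
 [ 9.99999754e-01  6.93266581e-04 -1.08461643e-04 -6.48700151e-02]
 [ 3.14101858e-04 -3.04030930e-01  9.52662109e-01 -1.36358839e+02]
 [ 0.00000000e+00  0.00000000e+00  0.00000000e+00  1.00000000e+00]]
rotvec [ 0.0003 -0.0002  0.0013] shift [-0.9 -1.1  0.9] tcp [613. 172. 282.] t 1.95 F [-0.9  0.5 -1. ] toolz [ 0.  0. -1.]
```

View pics/w1.png

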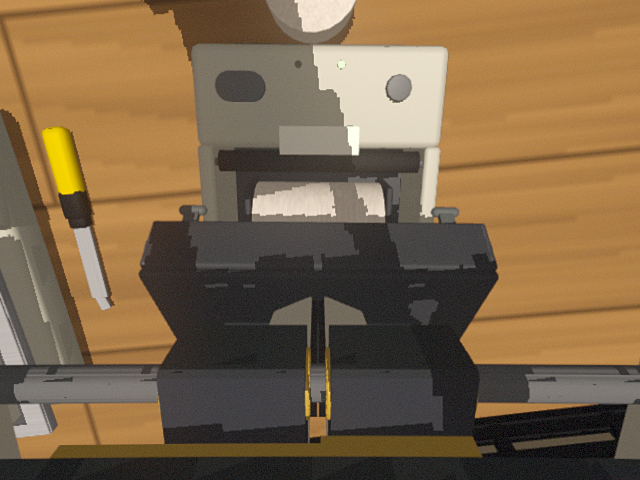

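View pics/sc1.png

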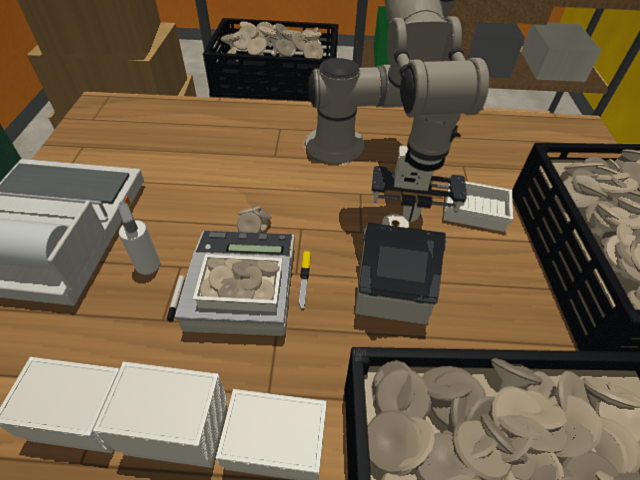

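The wrist view shows the feed key at about (240,86), the pause key at (399,87), and the cover's top front edge from about (141,272) to (497,272).

Run:
```python
from h import *
c=load("w1");o=c["obs"]
W=np.eye(4);W[:3,:3]=Ro.from_euler("xyz",o["tcp_rot"]).as_matrix();W[:3,3]=o["tool_pos"]
c["extrinsics"]=np.linalg.inv(W@c["tool_from_camera"]);print(c["K"][0,0])
f=ray(c,(240,86),107);p=ray(c,(399,87.5),107);print(f,p,np.linalg.norm(f-p))
d=(p-f)[:2];yaw=np.arctan2(-d[0],d[1]);print(yaw)
cc,s=np.cos(yaw),np.sin(yaw);R=np.array([[cc,-s],[s,cc]])
og=((f+p)/2)[:2]-R@[-90,0];print("o",og)
for th in(.45,.5,.55,.6,.65):
    pts=[]
    for (a,h,y) in((162,36,90),(162,36,-90),(162,0,90),(162,0,-90),(140,36,0)):
        X=112-(a*np.cos(th)-h*np.sin(th));Z=102+a*np.sin(th)+h*np.cos(th)
        pts.append([*(og+R@[X,y]),Z])
    print(th,topix(c,pts).round(0).tolist(),np.round(pts[-1],1))
# finger tip corners
for x in(-9.5,9.5):
  for y in(-19,19): print(x,y,topix(c,(W@[x,y,22,1])[:3]))
```

```text
422.5782008593603
[508.75376507 129.07489819 107.        ] [520.1960957  237.97619726 107.        ] 109.50077566228727
-0.10468653985135482
o [603.98221339 174.12095903]
0.45 [[492.0, 225.0], [146.0, 222.0], [474.0, 185.0], [164.0, 182.0], [319.0, 254.0]] [605.6 174.  195.3]
0.5 [[495.0, 238.0], [142.0, 235.0], [477.0, 193.0], [161.0, 190.0], [318.0, 265.0]] [610.3 173.5 200.7]
0.55 [[499.0, 252.0], [139.0, 249.0], [481.0, 203.0], [157.0, 200.0], [318.0, 277.0]] [615.4 172.9 205.9]
0.6 [[502.0, 267.0], [135.0, 264.0], [484.0, 213.0], [153.0, 210.0], [318.0, 290.0]] [620.7 172.4 210.8]
0.65 [[505.0, 284.0], [132.0, 280.0], [488.0, 225.0], [150.0, 222.0], [318.0, 303.0]] [626.2 171.8 215.4]
-9.5 -19 [[272.65267657 339.07933924]]
-9.5 19 [[362.66268006 339.1442814 ]]
9.5 -19 [[271.21559446 297.81261625]]
9.5 19 [[364.16704382 297.87851022]]
```

Cover angle is about 0.6 rad. I'll swing it down along its arc to about 0.1 rad first.

Emit:
step_arm(
  increments="0 0 0 -8 0 15 -1; 0 0 0 -8 0 32 -1; 0 0 0 -8 0 42 -1; 0 0 0 -8 0 48 -1; 0 0 0 -3 0 54 -1; 0 0 0 2 0 60 -1; 0 0 0 7 0 65 -1; 0 0 0 11 0 71 -1; 0 0 0 15 0 77 -1; 0 0 0 19 0 83 -1; 0 0 0 23 0 89 -1; 0 0 0 26 0 95 -1; 0 0 0 30 0 102 -1; 0 0 0 32 0 108 -1; 0 0 0 32 0 108 -1",
)

```text
time: 3.82
tool_pos: [580.5, 175.3, 173.9]
tcp_rot: [-3.141, -0.002, 3.045]
contact_force: [-0.1, 0.4, 0.2]
grip_width: -0.1
```

Run:
```python
from h import *
from plant import *
delta([576,176.9,138],-.1)
c=capture("wrist");cv2.imwrite("pics/w2.png",c["frame"][:,:,::-1])
```

```text
rotvec [-0.0004 -0.0018  0.0033] shift [ 4.6  1.2 13.9] tcp [576.  176.9 160. ] t 3.825 F [-0.1  0.4  0.2] toolz [ 0.  0. -1.]
```

View pics/w2.png

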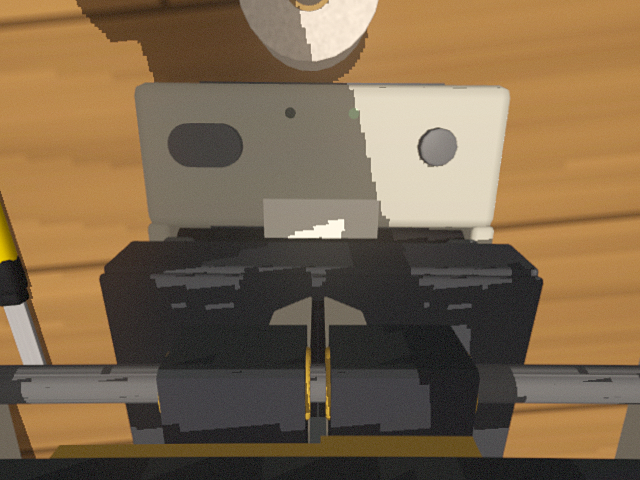

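The cover followed down to near-shut, and the contact reading is almost zero. Now over the latch.

Emit:
step_arm(
  increments="0 0 0 1 1 2 -1; 0 0 0 2 1 4 -1; 0 0 0 3 1 6 -1; 0 0 0 3 1 8 -1; 0 0 0 4 1 10 -1; 0 0 0 4 1 12 -1; 0 0 0 4 1 13 -1; 0 0 0 4 1 14 -1; 0 0 0 4 1 15 -1; 0 0 0 4 1 16 -1; 0 0 0 4 1 16 -1",
)

```text
time: 5.25
tool_pos: [577.1, 176.8, 160.1]
tcp_rot: [3.141, 0.001, 3.045]
contact_force: [-5.6, 0.3, 11.5]
grip_width: 0.2
```

Emit:
step_arm(
  increments="0 0 0 0 0 1 -1; 0 0 0 0 0 2 -1; 0 0 0 0 0 3 -1; 0 0 0 0 0 4 -1; 0 0 0 0 0 4 -1; 0 0 0 0 0 4 -1",
)

```text
time: 6.0
tool_pos: [577.2, 176.8, 159.8]
tcp_rot: [3.141, 0.003, 3.045]
contact_force: [-13.9, -2.7, 33.4]
grip_width: 0.4
```

It is solid at 33 N with the tips at 137.8 mm, so it should be shut. I'll lift off and check.

Emit:
step_arm(
  increments="0 0 0 0 0 -5 -1; 0 0 0 0 0 -25 -1; 0 0 0 0 0 -50 -1; 0 0 0 30 -25 -64 -1; 0 0 0 60 -50 -64 -1; 0 0 0 60 -50 -64 -1; 0 0 0 60 -50 -64 -1",
)

```text
time: 6.88
tool_pos: [513.4, 132.9, 218.7]
tcp_rot: [3.141, 0.001, 3.044]
contact_force: [-0.9, -0.3, 0.1]
grip_width: 0.3
```

Run:
```python
from h import *
from plant import *
o=get_obs()
c=capture("wrist");cv2.imwrite("pics/w3.png",c["frame"][:,:,::-1])
W=np.eye(4);W[:3,:3]=Ro.from_euler("xyz",o["tcp_rot"]).as_matrix();W[:3,3]=o["tool_pos"]
c["extrinsics"]=np.linalg.inv(W@c["tool_from_camera"]);c["obs"]=o;pickle.dump(c,open("w3.pkl","wb"))
og=np.array([604,173.5]);R=Ro.from_euler("z",-.1).as_matrix()[:2,:2]
for th in(0,.03,.06):
    P=[[*(og+R@[112-(a*np.cos(th)-h*np.sin(th)),y]),102+a*np.sin(th)+h*np.cos(th)] for a,h,y in((162,36,90),(162,36,-90),(162,0,0))]
    print(th,topix(c,P).round(1).tolist())
print(topix(c,[[509,128,107]]),topix(c,[[520,237,107]]))
c=capture("scene");cv2.imwrite("pics/sc3.png",cv2.resize(c["frame"][:,:,::-1][180:330,340:480],None,fx=4,fy=4,interpolation=cv2.INTER_CUBIC))
c=capture("top");cv2.imwrite("pics/t3.png",cv2.resize(c["frame"][:,:,::-1][160:290,205:305],None,fx=4,fy=4,interpolation=cv2.INTER_CUBIC))
delta([509,128,120],-.1)
```

```text
0 [[562.0, 329.0], [246.6, 327.5], [392.9, 301.2]]
0.03 [[566.5, 335.1], [245.3, 333.5], [394.1, 304.5]]
0.06 [[571.0, 341.6], [244.0, 340.0], [395.5, 308.2]]
[[308.92359371 244.952845  ]] [[487.53103775 245.62542535]]
rotvec [0.0002 0.0001 0.0036] shift [ 3.9 -5.6 76.4] tcp [509. 128. 142.] t 7.025 F [0.3 0.2 0.2] toolz [ 0.  0. -1.]
```

View pics/w3.png

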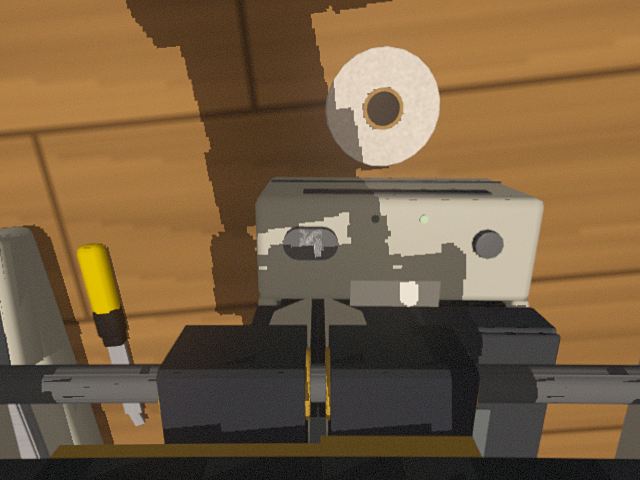

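View pics/sc3.png

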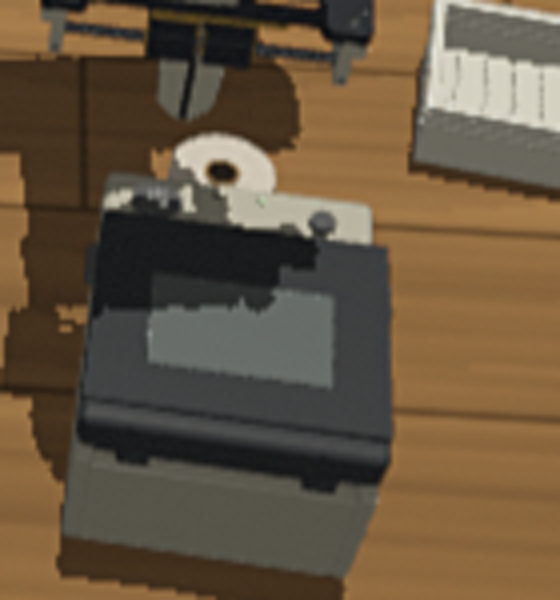

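View pics/t3.png

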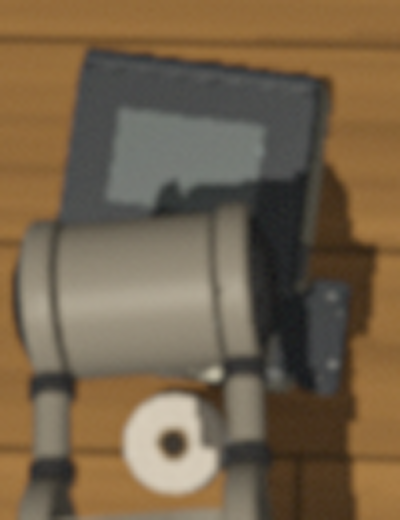

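The cover lies flush: the corner at (556,332) matches the predicted shut position and not the 0.06 rad one. The feed key is at (311,243). Next I'll hover over it.

Emit:
step_arm(
  increments="0 0 0 3 -4 20 -1; 0 0 0 3 -4 45 -1; 0 0 0 3 -4 65 -1; 0 0 0 3 -4 78 -1; 0 0 0 3 -4 84 -1; 0 0 0 3 -4 84 -1; 0 0 0 3 -4 84 -1",
)

```text
time: 7.9
tool_pos: [509.8, 129.2, 135.4]
tcp_rot: [3.141, 0.001, 3.045]
contact_force: [0.2, 0.3, 0.6]
grip_width: 0.5
```

Run:
```python
from h import *
from plant import *
c=capture("wrist");cv2.imwrite("pics/w4.png",c["frame"][:,:,::-1])
delta([510,129,107],-.1)
```

```text
rotvec [0.0004 0.0014 0.0032] shift [-0.2 -0.1  6.4] tcp [510. 129. 129.] t 7.95 F [-0.   0.7  0.2] toolz [ 0.  0. -1.]
```

View pics/w4.png

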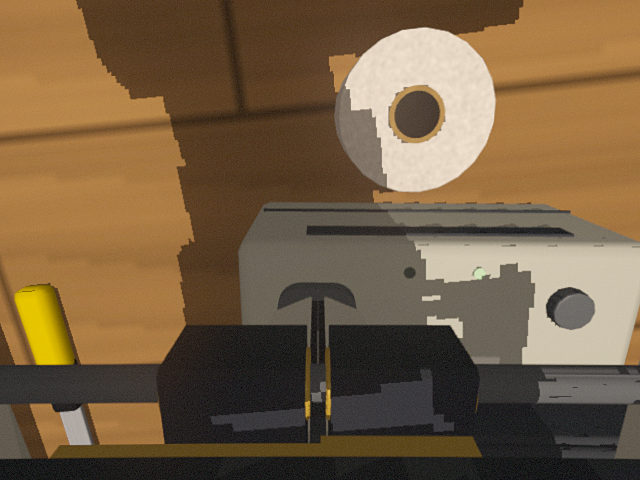

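The tips sit centred over the oval key. Pressing.

Emit:
step_arm(
  increments="0 0 0 0 0 3 -1; 0 0 0 0 0 6 -1; 0 0 0 0 0 8 -1; 0 0 0 0 0 9 -1; 0 0 0 0 0 10 -1; 0 0 0 0 0 11 -1; 0 0 0 0 0 11 -1; 0 0 0 0 0 11 -1",
)

```text
time: 8.95
tool_pos: [509.4, 129.1, 125.0]
tcp_rot: [3.141, 0.001, 3.045]
contact_force: [-4.7, -0.4, 13.1]
grip_width: 0.2
```

Key bottomed: tips at 103.0 mm, 13 N. Releasing and lifting.

Emit:
step_arm(
  increments="0 0 0 0 0 5 -1; 0 0 0 0 0 0 -1; 0 0 0 0 0 -20 -1; 0 0 0 0 0 -60 -1; 0 0 0 0 0 -90 -1; 0 0 0 0 0 -90 -1; 0 0 0 0 0 -90 -1",
)

```text
time: 9.82
tool_pos: [508.7, 129.0, 212.7]
tcp_rot: [-3.141, -0.002, 3.045]
contact_force: [-0.3, -0.9, -1.3]
grip_width: 0.7
```

Run:
```python
from h import *
from plant import *
c=capture("wrist");cv2.imwrite("pics/w5.png",c["frame"][:,:,::-1])
n=np.array([-np.sin(.21),-np.sin(.21)*.017,np.cos(.21)])
k=np.array([526.5,-310,70]);print(k+n*80)
delta(k+n*80,.017,.21)
```

```text
[ 509.82320801 -310.28350546  148.24247318]
rotvec [-0.0122 -0.2122 -0.1134] shift [ -39.3 -437.6   42.7] tcp [ 505.2 -310.4  169.8] t 9.875 F [-0.7 -0.2 -0. ] toolz [ 0.208  0.004 -0.978]
```

View pics/w5.png

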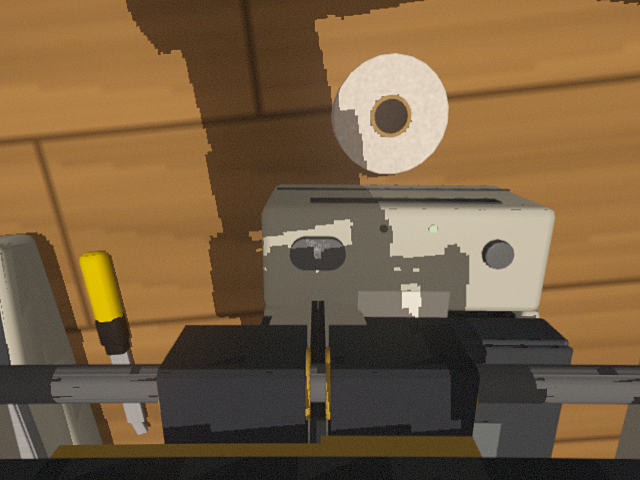

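The cover is still down and the key is back up. Now to the scale's print key, tilted 12°.

Emit:
step_arm(
  increments="0 0 0 -3 -30 0 -1; 0 -0.02 -0.01 -6 -70 0 -1; 0 -0.05 -0.02 -10 -115 0 -1; 0 -0.08 -0.03 -14 -160 0 -1; -0.01 -0.11 -0.05 -18 -205 0 -1; -0.01 -0.14 -0.07 -22 -250 0 -1; -0.01 -0.17 -0.09 -26 -295 0 -1; -0.01 -0.2 -0.1 -30 -340 0 -1; -0.012 -0.212 -0.113 -34 -385 0 -1; -0.012 -0.212 -0.113 -38 -420 10 -1; -0.012 -0.212 -0.113 -39 -438 25 -1; -0.012 -0.212 -0.113 -39 -438 43 -1; -0.012 -0.212 -0.113 -39 -438 43 -1; -0.012 -0.212 -0.113 -39 -438 43 -1",
)

```text
time: 11.62
tool_pos: [506.0, -310.0, 170.7]
tcp_rot: [3.141, 0.212, -3.124]
contact_force: [0.7, 0.1, -0.1]
grip_width: 0.3
```

Run:
```python
from h import *
from plant import *
o=get_obs()
c=capture("wrist");cv2.imwrite("pics/w6.png",c["frame"][:,:,::-1])
W=np.eye(4);W[:3,:3]=Ro.from_euler("xyz",o["tcp_rot"]).as_matrix();W[:3,3]=o["tool_pos"]
c["extrinsics"]=np.linalg.inv(W@c["tool_from_camera"]);c["obs"]=o;pickle.dump(c,open("w6.pkl","wb"))
print(topix(c,[[526.5,-310,70],[525,-241,70]]))
```

```text
[[317.09128186 254.11534696]
 [433.02914353 253.74946089]]
```

View pics/w6.png

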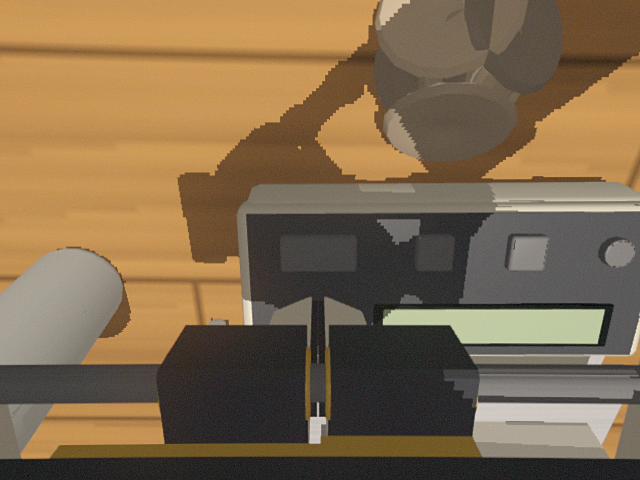

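The print key appears at (318,252), within 2 px of my prediction.

Run:
```python
from h import *
n=np.array([-np.sin(.21),-np.sin(.21)*.017,np.cos(.21)])
delta(np.array([525.5,-309.3,70]),.017,.21)
```

```text
rotvec [-0.0002  0.0027  0.0005] shift [ 2.3  0.5 80.9] tcp [ 520.9 -309.4   91.5] t 11.675 F [ 0.5 -0.4 -0.3] toolz [ 0.208  0.004 -0.978]
```

Emit:
step_arm(
  increments="0 0 0 2 0.5 15 -1; 0 0 0 2 0.5 35 -1; 0 0 0 2 0.5 55 -1; 0 0 0 2 0.5 68 -1; 0 0 0 2 0.5 74 -1; 0 0 0 2 0.5 74 -1; 0 0 0 2 0.5 74 -1",
)

```text
time: 12.55
tool_pos: [519.7, -310.2, 98.6]
tcp_rot: [-3.141, 0.213, -3.125]
contact_force: [-0.0, 0.2, -0.9]
grip_width: 0.4
```

Run:
```python
from h import *
from plant import *
c=capture("wrist");cv2.imwrite("pics/w7.png",c["frame"][:,:,::-1])
delta(np.array([525.5,-309.3,70]),.017,.21)
```

```text
rotvec [-0.0009  0.0032 -0.0003] shift [0.3 0.8 7.2] tcp [ 520.9 -309.4   91.5] t 12.6 F [ 0.3  0.2 -0.4] toolz [ 0.208  0.004 -0.978]
```

View pics/w7.png

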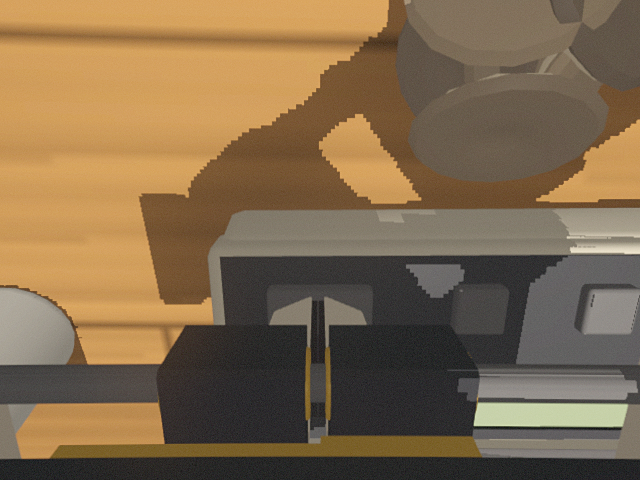

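The tips are centred over the print key (267–372 px) and well clear of the tare key (452+). Pressing.

Emit:
step_arm(
  increments="0 0 0 0 0.5 3 -1; 0 0 0 0 0.5 6 -1; 0 0 0 0 0.5 8 -1; 0 0 0 0 0.5 9.5 -1; 0 0 0 0 0.5 10.5 -1; 0 0 0 0 0.5 11.5 -1; 0 0 0 0 0.5 12 -1; 0 0 0 0 0.5 12 -1",
)

```text
time: 13.6
tool_pos: [521.7, -309.4, 87.4]
tcp_rot: [-3.141, 0.213, -3.125]
contact_force: [-7.2, 2.6, 12.3]
grip_width: 0.4
```

Bottomed: about 4.2 mm past contact at about 14 N. Retracting.

Emit:
step_arm(
  increments="0 0 0 0 0 6 -1; 0 0 0 0 0 0 -1; 0 0 0 0 0 -20 -1; 0 0 0 0 0 -60 -1; 0 0 0 0 0 -100 -1; 0 0 0 -20 0 -120 -1; 0 0 0 -20 0 -120 -1; 0 0 0 -20 0 -120 -1",
)

```text
time: 14.6
tool_pos: [515.4, -308.9, 206.1]
tcp_rot: [3.14, 0.21, -3.125]
contact_force: [1.4, 0.3, 0.0]
grip_width: 0.5
```

Run:
```python
from h import *
from plant import *
o=get_obs();print(o["tool_pos"],o["contact_force"].round(1))
c=capture("wrist");cv2.imwrite("pics/w8.png",c["frame"][:,:,::-1])
c=capture("top");cv2.imwrite("pics/t8.png",c["frame"][:,:,::-1])
c=capture("scene");cv2.imwrite("pics/sc8.png",c["frame"][:,:,::-1])
```

```text
[ 515.42671406 -308.91311447  206.07821223] [1.4 0.3 0. ]
```

View pics/w8.png

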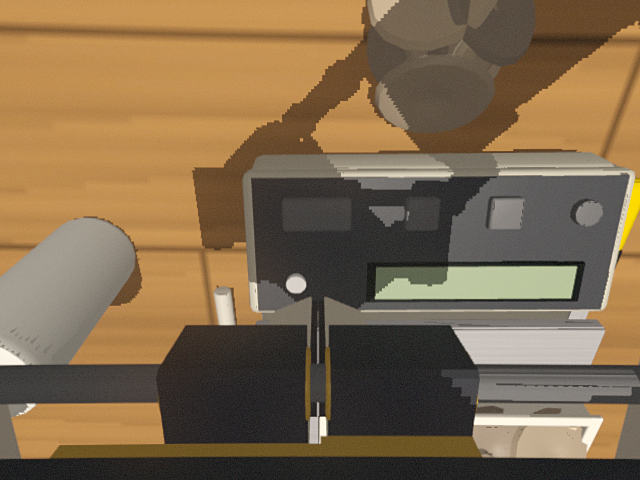

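View pics/t8.png

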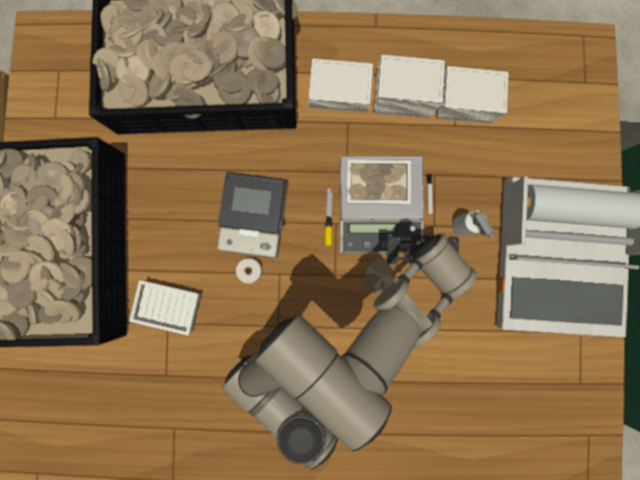

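View pics/sc8.png

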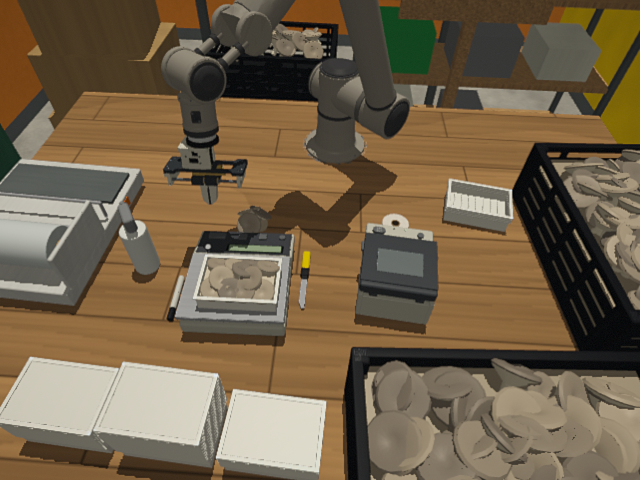

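Everything looks undisturbed, and the unobstructed top view shows the cover shut. One numeric check of its angle first.

Run:
```python
from h import *
t=load("top");og=np.array([604,173.5]);R=Ro.from_euler("z",-.1).as_matrix()[:2,:2]
a=cv2.imread("pics/t8.png")[165:265,210:295]
b=cv2.resize(a,None,fx=6,fy=6,interpolation=cv2.INTER_CUBIC)
for th,col in((0,(0,255,0)),(.06,(0,0,255))):
    P=[[*(og+R@[112-(x*np.cos(th)-h*np.sin(th)),y]),102+x*np.sin(th)+h*np.cos(th)] for x,h,y in((162,36,90),(162,36,-90))]
    q=((topix(t,P)-[210,165]+.5)*6-.5).round().astype(int);print(q.tolist())
    cv2.line(b,tuple(map(int,q[0])),tuple(map(int,q[1])),col,1)
cv2.imwrite("pics/chk.png",b)
```

```text
[[44, 369], [404, 414]]
[[40, 363], [403, 408]]
```

View pics/chk.png

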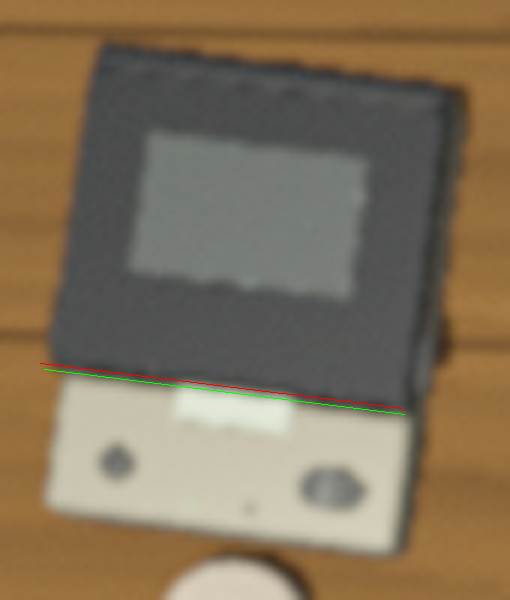

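```bash
python3 -c "
from plant import *
print(close_job())"
```

```text
the job is handed in; nothing more can be done
None
```

I shut the printer cover, then pressed the feed key, then pressed the scale's print key. I handed the job in at about 15 s, with the gripper clear of everything.

- **Cover:** I pushed it down along its arc from about 0.6 rad. It ended solid, with the fingertips at 137.8 mm (138 expected when shut) and 33 N at the wrist. In later wrist and top views its front edge matched the shut position better than resting on the latch. In the top view those two differ by only about 1 px, so the height and force are the stronger evidence. I couldn't read the latch itself.
- **Feed key:** It bottomed with the fingertips at 103.0 mm, which is the full 4 mm of travel, at 13 N. It was back up in the next picture.
- **Print key:** I pressed it along its 12° normal, about 4.2 mm past its estimated top position and at about 14 N. It looked back up afterwards, though the gripper's shadow was over it.
- **Everything else:** The tips stayed clear of the pause and tare keys. Before and after views show nothing else moved, including the tray, knife, marker, roll and sprayer. None of the checks failed.

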